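# Bring the drilling slide out to its stop and hold the plate clamp open

### The job

The watch plate under the small drilling spindle is done. Wind the handwheel until the slide has come out from under the spindle and touches its stop, then pull the clamp arm's red latch knob sideways against its spring, lift the arm off its ball stud and finish with the gripper still holding it up steadily by the knob, about 45 degrees open, so that I can take the plate out. Keep the slide against its stop, and leave the plate in its nest and the things round the machine where they are.

Things in the scene. Friction and masses are not known exactly. Their poses are not given: they have to be found in the camera images.
- drill_bed: dark grey bed of a bench drilling slide, 150 (x) by 260 mm (y), fixed to the desk. Origin under it at desk height; x points back (handwheel in front at -x, spindle column behind at +x), y along the slide to the left, z up; its yaw varies. Directions below are in this frame. The upright spindle, 46 mm thick, stands above x = 0, y = +55 mm, from 79 to 140 mm above the desk
- slide (a joint): travel of the slide (80 x 72 mm carriage with the work on it) along the bed's way, in m: 0 at the start with the work under the spindle, growing as it moves to -y (right) toward the stop. It is geared to the handwheel: 8 mm of travel per radian (50 mm a turn)
- handwheel (a joint): angle of the handwheel, rad: 0 at the start (crank handle straight above the axis), growing clockwise as seen from the robot's side (the top goes to -y); clockwise drives the slide to the stop, which takes 1.4 to 2.2 turns. The crank needs about 2 to 4 N
- wheel_axis (a point): point on the handwheel's axis (parallel to the bed's x, 60 mm above the desk), level along x with the middle of the crank handle; fixed to the bed. The handle goes round it in an upright circle of 25 mm radius. The wheel, 67 mm across, lies 16 to 24 mm behind this point; no hub stands out in front of it
- crank_handle: black crank handle of the handwheel: a freely spinning sleeve 30 mm long and 12 mm thick, lying along the bed's x; origin at its middle. Its own axes spin with it. It can be pinched from above with the fingers closing along the bed's y
- slide_face (a point): point on the right (-y) end face of the slide; it meets stop_face when the slide touches the stop
- stop_face (a point): point on the face of the stop (a dark block with a brass thumb screw, clamped on the way right of the slide, 14 mm high); the gap to close is the distance along the bed's y from slide_face to stop_face. The stop is set somewhere else at each start
- clamp_arm (a joint): opening angle of the aluminium clamp arm, rad: 0 lying shut over the work, growing as its front end lifts; the hinge ends at 1.0. It has no stay: let go, it falls back down by its own weight (0.12 to 0.18 kg). Latched it cannot rise more than about 1 mm; under the spindle it would strike the spindle
- clamp_hinge (a point): middle of the clamp arm's hinge axis, at the back of the slide, 74 mm above the desk; the axis is parallel to the bed's y. It moves with the slide. Shut, the latch knob's centre lies 68 mm toward -x and 38 mm above this point
- latch (a joint): travel of the spring latch, m, along the bed's y: 0 shut under the ball of the stud, growing as the knob is pulled to -y (right, toward the stop), up to its end at 0.009. The arm is free from about 0.005 on; the spring pulls back with 3 N at 0 and 6 N at the end. Once the arm is up the latch may spring back
- latch_knob: red ball knob of the latch, 18 mm across, on a thin stem above the coupler at the front end of the clamp arm; origin at the ball's centre, 26 mm above the coupler's flat top and, shut, 112 mm above the desk. Pinch it from above with the fingers closing along the bed's y: the ball can then turn between the pads as the arm swings up
- plate_center (a point): centre of the loose round brass watch plate, 40 mm across and 8 mm thick, lying in a low brass ring on the slide under the clamp arm
- loupe: black eye loupe, 36 mm across, 27 mm high, standing loose left of the machine; origin under it
- tin: yellowed plastic tin, 56 mm across, 28 mm high, standing loose right of the machine; origin under it
- dish: blue parts dish, 101 mm across, 16 mm high, lying loose left of the machine; origin under it
- spare_movement: gold-coloured watch movement, 41 mm across, 9 mm high, lying loose in front to the right; origin under it

How it is judged:
By the outcome, as a careful person would: the job done as asked, in the order asked, and still so for the second after the job is handed in, while the arm keeps its last pose, push and grip.
It also fails if it takes over 67 s, if anything falls off the work surface, if the arm or the gripper's body presses on something with over 40 N, if the wrist force passes 120 N, or if a joint passes its speed limit or range.

### The arm

A 6-joint arm with a two-finger parallel gripper is mounted at the origin on a cart in front of the work surface, level with it; the furniture and walls round the work are solid. World frame = base frame: x ahead of the robot, y to its left, z up, the work surface at z = 0. Lengths are in m, angles in degrees, forces in N, time in s.
With the tool pointing down it reaches from about 0.25 to 0.725 m from the base axis. Payload 9.7 kg.
Tool frame: the origin (TCP) lies on the centre line of the jaws, within the pads' length; the fingertips stand tip_reach ahead of it and the grasp point (between the pads) lies 2 mm behind it (tip_reach is the distance from the TCP to the fingertips, in m); z points along the fingers, y is the direction in which the jaws open and shut (so a half turn about z gives the same grasp; the last joint's range is limited). The gripper opens to 85 mm and grips with 20 to 120 N. Pads are 22 mm wide; open, the fingers measure 114 mm over their backs; the gripper's body (76 mm by 85 mm) begins 54 mm behind the grasp point. The pads swing forward as they close: fully open they stand 13 mm farther back than shut.
Start: joints at [-63.713, 4.979, 10.078, 95.1, 0, 90], TCP at [0.244, -0.493, 0.248] pointing down, gripper open.
Joint ranges: [-179.16, 179.16], [-48.56, 103.87], [-65.8, 70.77], [-126.05, 130.52], [-82.76, 87.17], [-180, 180]. Speed limits (degrees/s): [127.2, 127.2, 147.25, 180, 180, 180].

### API

Orientations are given as [roll, pitch, yaw] about the fixed x, y, z axes, in that order (R = Rz(yaw) Ry(pitch) Rx(roll)).
In Python, from workcell import get_obs, camera, calibration, job_done, tip_reach gives the robot as it stands.
- The arm moves only by the tool apply_moves, never from a script. Its argument "rows" is a list of rows, each a list of 7 numbers: the shift along the world's x, y, z in mm, then the turn, a rotation vector about the world's x, y, z in degrees, then the closure, from 0 (fully open) to 1 (shut). A call has 1 to 20 rows; each row shifts and turns the commanded pose from where the row before left it; what a row does not reach is not made up. A row lasts 1/8 s, in which the tool goes at most 62.5 mm and 10.7 degrees, less where a joint would pass 70% of its speed; a pose out of reach is approached as far as the arm can. A call with a gripper value outside its range is refused whole. The fingers move at their own pace and stop on an object; "grip_force" is the grip in N (left out, the last holds). Time passes only in rows, so rows that do not move let the fingers close. It gives the time, the measured TCP pose, the force and the opening at its end, in the units of the state.
- get_obs(): the state, without advancing time (a new reading comes with each control period).
- camera(name): name is "side" or "top" or "wrist"; returns the picture (480x640x3 uint8, red, green, blue); there is no depth.
- calibration(name): a dict with "intrinsics" (3x3 intrinsics, pixels), "dist" ([k1, k2, p1, p2, k3] as OpenCV has them; the pictures are not rectified), "T" (4x4, takes a point from camera to world coordinates); the wrist camera has in their place "mount" (4x4, takes a point from camera to tool coordinates, whose origin is the TCP and whose axes are the flange's). Camera axes: x right, y down, z forward; pixel columns grow to the right and rows downward; lengths in m; the calibration is good to about 2 mm. A picture is of the moment at which its call begins: read the wrist's pose just before it. calibration takes no time and is no camera call.
- job_done(): hands the job in, once; it reports no verdict.
The state is a dict: "time": time; "q": joint angles; "qd": joint speeds; "joint_efforts": joint torques, N m; "ee_pos": TCP position; "tcp_rot": TCP orientation; "wrist_force": force on the tool from outside, world axes, zero at the start; "torque": the same for the moment, N m; "opening": finger opening in m.
Only numpy, scipy, OpenCV 4.12 (cv2) and the standard library are available. Lean on these libraries where they do the work, as an engineer would, in place of code of your own. Each camera call takes 0.05 s, during which the arm holds its last target.

## Working session

There is one attempt and no reset: what is moved stays moved. The work goes in short steps, Python scripts to look and compute and a tool call to move; the robot and the scene stay as the last step left them, time stands still between calls to the robot, and variables do not carry over. Pictures are saved under pics/ and viewed, and the job is handed in when it is done.

Besides the shell and the picture viewer there is one more tool, called after "Request:" by a JSON object that holds its "api" and its "payload". apply_moves: Moves the arm, as the interface text tells. Its arguments: {"type":"object","properties":{"rows":{"type":"array","items":{"type":"array","items":{"type":"number"}}},"grip_force":{"type":"number"}},"required":["rows"]}

```bash
ls; mkdir -p pics
python3 - <<'E'
from workcell import *
import cv2, json
print(get_obs(), tip_reach if not callable(tip_reach) else tip_reach())
for n in ["side","top","wrist"]:
    c=calibration(n); print(n,{k:__import__('numpy').array(v).round(4).tolist() for k,v in c.items()})
    cv2.imwrite(f"pics/{n}0.png",camera(n)[:,:,::-1])
E
```

```text
pics
{'time': 0.0, 'q': array([-6.37127132e+01,  5.00857823e+00,  1.00346505e+01,  9.50989785e+01,
        9.42524358e-04,  9.00006959e+01]), 'qd': array([ 0.03973133,  0.019826  , -0.07888927,  0.03256248,  0.09897216,
       -0.04141219]), 'joint_efforts': array([-2.61837013e-04, -5.20386422e+01,  4.64801252e+01,  1.62709260e-02,
       -6.23265237e-05,  2.79523306e-05]), 'ee_pos': array([ 0.24349275, -0.49293553,  0.24760901]), 'tcp_rot': array([-1.79927094e+02, -9.41638079e-04,  2.62865897e+01]), 'wrist_force': array([ 0.41266293, -0.1785928 , -1.06095289]), 'torque': array([-0.03266285, -0.01944841, -0.00388361]), 'opening': 0.08541015786647285} 0.017
side {'intrinsics': [[499.6616, 0.0, 326.3847], [0.0, 499.6616, 243.3003], [0.0, 0.0, 1.0]], 'dist': [-0.071, 0.0, 0.0, 0.0, 0.0], 'T': [[0.9974, -0.0156, 0.0703, 0.4309], [-0.068, -0.5244, 0.8487, -0.8073], [0.0237, -0.8513, -0.5241, 0.5927], [0.0, 0.0, 0.0, 1.0]]}
top {'intrinsics': [[578.0065, 0.0, 320.2038], [0.0, 578.0065, 231.8921], [0.0, 0.0, 1.0]], 'dist': [-0.0213, 0.0, 0.0, 0.0, 0.0], 'T': [[0.0117, -0.9978, 0.0657, 0.4017], [-0.9998, -0.0106, 0.0163, -0.0126], [-0.0155, -0.0659, -0.9977, 1.4747], [0.0, 0.0, 0.0, 1.0]]}
wrist {'intrinsics': [[363.2431, 0.0, 322.2473], [0.0, 363.2431, 244.9343], [0.0, 0.0, 1.0]], 'dist': [0.0255, 0.0, 0.0, 0.0, 0.0], 'mount': [[0.0014, -0.951, -0.3093, 0.0795], [1.0, 0.0011, 0.0011, -0.0001], [-0.0007, -0.3093, 0.951, -0.1242], [0.0, 0.0, 0.0, 1.0]]}
```

View pics/side0.png

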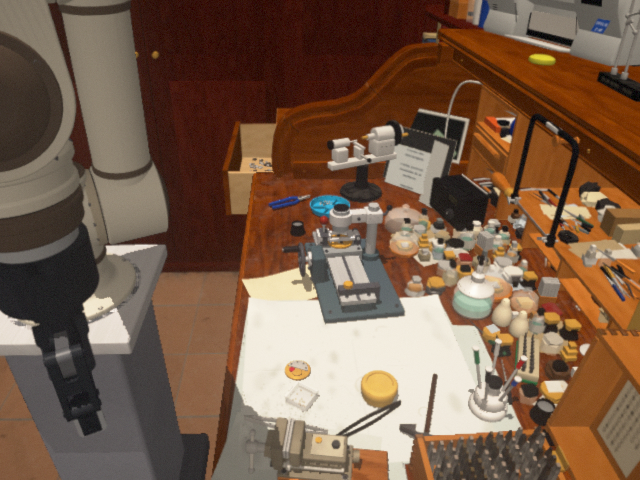

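View pics/top0.png

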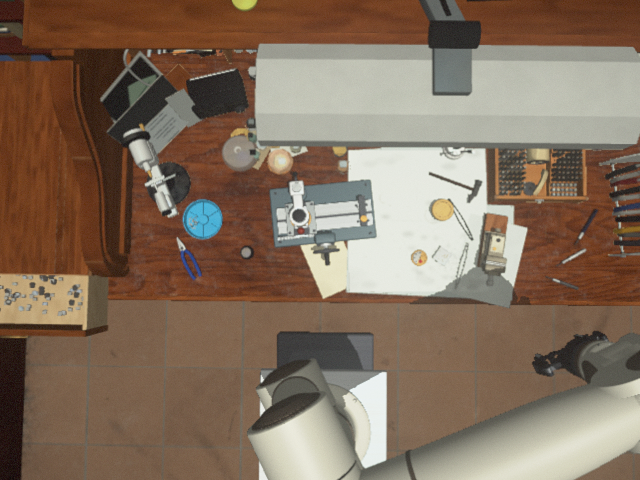

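View pics/wrist0.png

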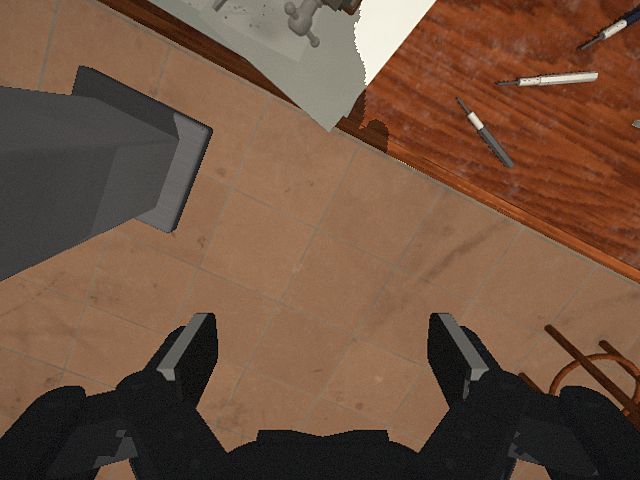

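```bash
cat > h.py <<'E'
from workcell import *
import numpy as np, cv2
def K(n):
    c=calibration(n); return np.array(c["intrinsics"]),np.array(c["dist"]),c
def camT(n):
    K_,d,c=K(n)
    if "T" in c: return np.array(c["T"])
    from scipy.spatial.transform import Rotation as R
    o=get_obs(); T=np.eye(4); T[:3,:3]=R.from_euler('xyz',o["tcp_rot"],degrees=True).as_matrix(); T[:3,3]=o["ee_pos"]
    return T@np.array(c["mount"])
def ray(n,uv,T=None):
    k,d,c=K(n); T=camT(n) if T is None else T
    p=cv2.undistortPoints(np.array([[uv]],float),k,d)[0,0]
    return T[:3,3],T[:3,:3]@np.array([p[0],p[1],1.])
def atz(n,uv,z,T=None):
    o,r=ray(n,uv,T); return o+r*(z-o[2])/r[2]
def tri(obs):
    A=np.zeros((3,3));b=np.zeros(3)
    for n,uv,T in obs:
        o,r=ray(n,uv,T); r=r/np.linalg.norm(r); M=np.eye(3)-np.outer(r,r); A+=M;b+=M@o
    return np.linalg.solve(A,b)
def proj(n,P,T=None):
    k,d,c=K(n); T=camT(n) if T is None else T
    Ti=np.linalg.inv(T); rv=cv2.Rodrigues(Ti[:3,:3])[0]
    return cv2.projectPoints(np.atleast_2d(P).astype(float),rv,Ti[:3,3],k,d)[0][:,0]
def crop(src,box,s,out):
    im=cv2.imread(src) if isinstance(src,str) else src
    x0,y0,x1,y1=box; cv2.imwrite(out,cv2.resize(im[y0:y1,x0:x1],None,fx=s,fy=s,interpolation=cv2.INTER_CUBIC))
E
python3 -c "
from h import *
crop('pics/top0.png',(255,165,395,275),5.7,'pics/top0c.png')
crop('pics/side0.png',(240,190,410,325),4.4,'pics/side0c.png')"
```

```text
(no output)
```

View pics/top0c.png

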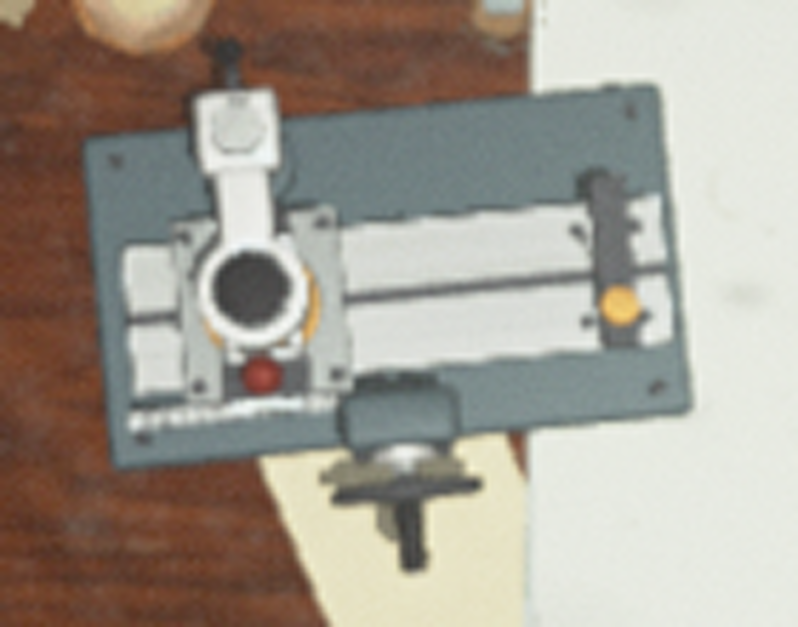

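View pics/side0c.png

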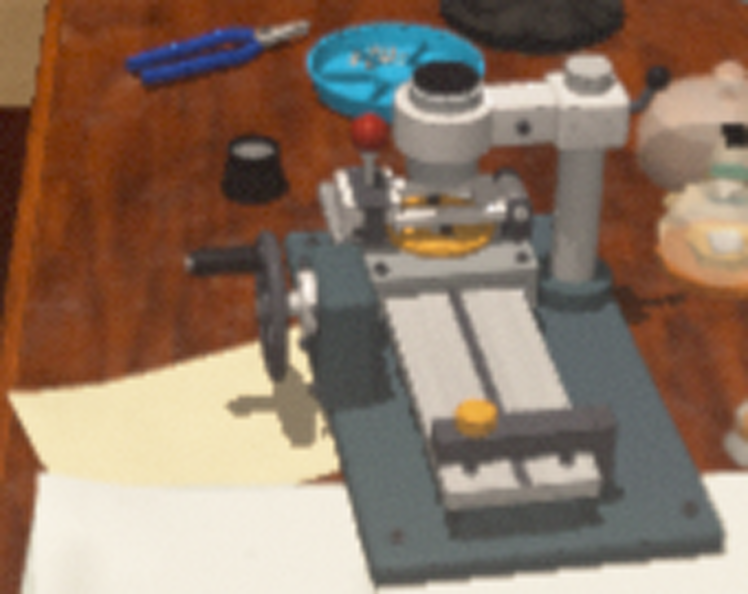

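Run:
```python
from h import *
t=lambda x,y:(255+x/5.7-.4,165+y/5.7-.4)
s=lambda x,y:(240+x/4.4-.4,190+y/4.4-.4)
C=[atz("top",t(*p),0.012) for p in [(86,140),(660,86),(690,412),(117,467)]]
C=np.array(C);print(C.round(4)); 
print([np.linalg.norm(C[i]-C[(i+1)%4]).round(4) for i in range(4)])
f=C[0]-C[1]; g=C[3]-C[2]; b=C[1]-C[2];b2=C[0]-C[3]
for v in (f,g):print("yaw from y",np.degrees(np.arctan2(-v[0],v[1])))
for v in (b,b2):print("yaw from x",np.degrees(np.arctan2(v[1],v[0])))
print("center",C.mean(0))
k=tri([("top",t(263,375),None),("side",s(370,131),None)]);print("knob",k)
hf=tri([("top",t(413,567),None),("side",s(190,260),None)]);print("handle front",hf)
print("handle top mid",atz("top",t(409,533),.085), "knobz",atz("top",t(263,375),.112))
yaw=np.radians(5.3)
R=np.array([[np.cos(yaw),-np.sin(yaw)],[np.sin(yaw),np.cos(yaw)]]);
c=C.mean(0)[:2]
for n,p in dict(knob=k,hf=hf,hm=atz("top",t(409,533),.085),stop=atz("top",t(590,260),.05),scr=atz("top",t(620,305),.06)).items(): print(n,R.T@(p[:2]-c))
```

```text
[[ 0.606   0.1415  0.012 ]
 [ 0.6328 -0.1151  0.012 ]
 [ 0.4869 -0.1293  0.012 ]
 [ 0.4596  0.1251  0.012 ]]
[np.float64(0.258), np.float64(0.1466), np.float64(0.2559), np.float64(0.1473)]
yaw from y 5.954733246635244
yaw from y 6.114895105239395
yaw from x 5.545554894858767
yaw from x 6.388043577757056
center [0.5463123  0.00555974 0.012     ]
knob [0.49500725 0.0554944  0.11550499]
handle front [ 0.41545002 -0.00731762  0.08825038]
handle top mid [ 0.43027437 -0.00544976  0.085     ] knobz [0.49452274 0.05569537 0.112     ]
knob [-0.04647322  0.05446025]
hf [-0.1314923  -0.00073449]
hm [-0.11655879 -0.00024394]
stop [-0.00417539 -0.08808569]
scr [-0.02562843 -0.09870922]
```

Request:
{"api": "apply_moves", "payload": {"rows": [[5,5,15,0,0,0,0],[12,26,8,0,0,-1,0],[12,26,8,0,0,-1,0],[12,26,8,0,0,-1,0],[12,26,8,0,0,-1,0],[12,26,8,0,0,-1,0],[12,26,8,0,0,-1,0],[12,26,8,0,0,-1,0],[12,26,8,0,0,-1,0],[12,26,8,0,0,-1,0],[12,26,0,0,0,-1,0],[12,26,0,0,0,-1,0],[12,26,0,0,0,-1,0],[12,26,0,0,0,-1,0],[12,26,0,0,0,-1,0],[12,26,0,0,0,-1,0],[12,26,0,0,0,-1,0],[12,26,0,0,0,-1,0],[12,26,0,0,0,-1,0],[5,20,0,0,0,-1,0]]}}

```text
time: 2.65
ee_pos: [0.4698, 0.0013, 0.3362]
tcp_rot: [-180.0, -0.0, 7.3]
wrist_force: [-0.6, -0.0, 0.3]
opening: 0.0858
```

Run:
```python
from h import *
T=camT("wrist"); im=camera("wrist"); np.save("T1.npy",T)
o=get_obs(); print(o["ee_pos"],o["tcp_rot"],o["q"],o["wrist_force"],o["time"])
cv2.imwrite("pics/w1.png",im[:,:,::-1])
```

```text
[0.47009643 0.00269974 0.33601805] [-1.79950668e+02 -4.06635251e-02  7.28560896e+00] [ 2.98309155e-01 -3.00758912e+00  1.19517853e+01  1.04925014e+02
  5.39119255e-02  1.73012699e+02] [-0.79035424  1.27755979 -0.41750422] 2.7
```

View pics/w1.png

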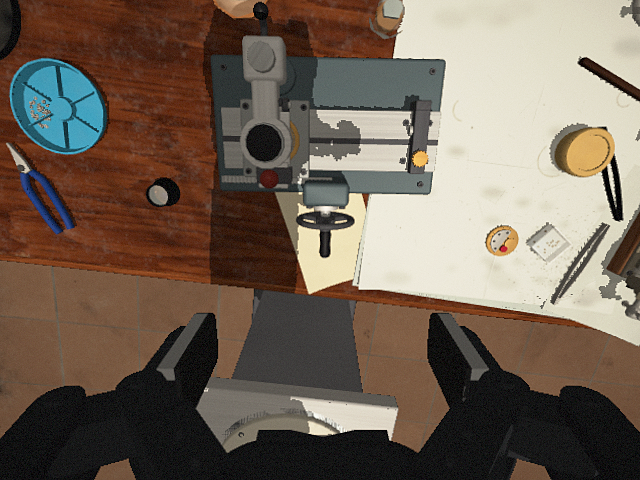

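Run:
```python
from h import *
crop('pics/w1.png',(205,45,455,265),3.2,'pics/w1c.png')
```

```text
(no output)
```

View pics/w1c.png

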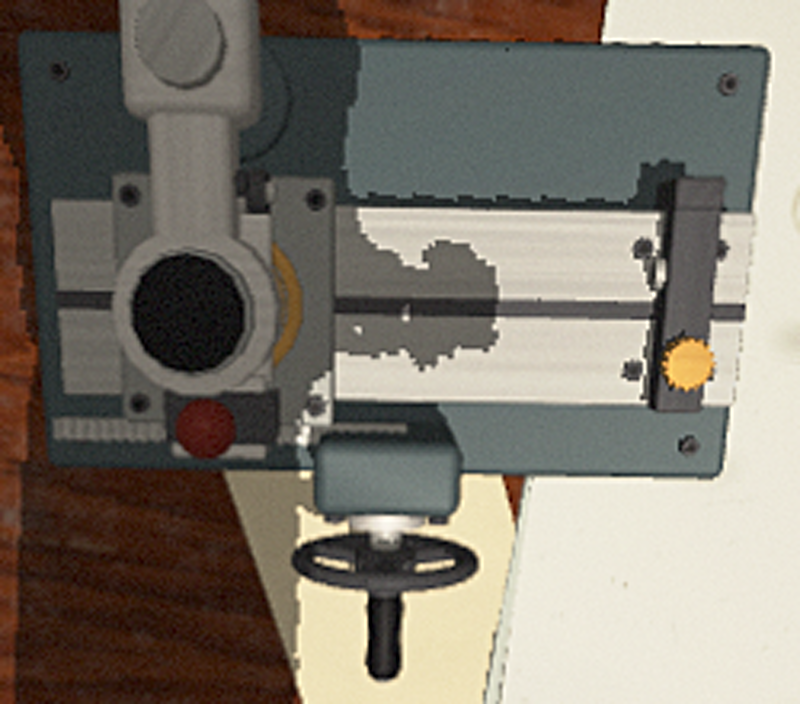

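Run:
```python
from h import *
T=np.load("T1.npy")
w=lambda x,y:(205+x/3.2-.35,45+y/3.2-.35)
t=lambda x,y:(255+x/5.7-.4,165+y/5.7-.4)
s=lambda x,y:(240+x/4.4-.4,190+y/4.4-.4)
C=np.array([atz("wrist",w(*p),0.012,T) for p in [(22,35),(768,47),(722,477),(55,466)]])
print(C.round(4),[np.linalg.norm(C[i]-C[(i+1)%4]).round(4) for i in range(4)])
for v in (C[0]-C[1],C[3]-C[2]):print("yaw",np.degrees(np.arctan2(-v[0],v[1])))
for v in (C[1]-C[2],C[0]-C[3]):print("yaw",np.degrees(np.arctan2(v[1],v[0])))
c=C.mean(0)[:2]
P={}
P["knob"]=tri([("wrist",w(205,428),T),("top",t(263,375),None),("side",s(370,131),None)])
P["knob_z"]=atz("wrist",w(205,428),.112,T)
P["hfront"]=atz("wrist",w(383,672),.085,T)
P["hfront_tri"]=tri([("wrist",w(383,672),T),("top",t(413,567),None),("side",s(190,260),None)])
P["hback"]=atz("wrist",w(386,597),.085,T)
P["wheelL"]=atz("wrist",w(295,562),.060,T);P["wheelR"]=atz("wrist",w(478,566),.060,T)
P["slideR"]=atz("wrist",w(333,290),.055,T); P["stopL"]=atz("wrist",w(660,310),.055,T)
P["spindle"]=atz("wrist",w(188,312),.14,T)
for yaw in (6.0,):
  a=np.radians(yaw);R=np.array([[np.cos(a),-np.sin(a)],[np.sin(a),np.cos(a)]])
  for n,p in P.items(): print(n,p.round(4),(R.T@(p[:2]-c)).round(4))
```

```text
[[ 0.6062  0.1417  0.012 ]
 [ 0.6355 -0.1137  0.012 ]
 [ 0.4877 -0.1314  0.012 ]
 [ 0.4589  0.1247  0.012 ]] [np.float64(0.2572), np.float64(0.1489), np.float64(0.2577), np.float64(0.1483)]
yaw 6.542042191591526
yaw 6.421132040246722
yaw 6.811796513408268
yaw 6.611013033834673
knob [0.4955 0.0556 0.1152] [-0.046   0.0554]
knob_z [0.496  0.0559 0.112 ] [-0.0455  0.0556]
hfront [ 0.4171 -0.008   0.085 ] [-0.1306  0.0004]
hfront_tri [ 0.4162 -0.0074  0.0876] [-0.1314  0.001 ]
hback [ 0.4437 -0.0055  0.085 ] [-1.04e-01  1.00e-04]
wheelL [0.4453 0.027  0.06  ] [-0.0989  0.0322]
wheelR [ 0.4522 -0.0375  0.06  ] [-0.0988 -0.0327]
slideR [0.5383 0.0246 0.055 ] [-0.0067  0.0201]
stopL [ 0.5459 -0.0847  0.055 ] [-0.0106 -0.0894]
spindle [0.53   0.0593 0.14  ] [-0.0114  0.0554]
```

Request:
{"api": "apply_moves", "payload": {"rows": [[-15,-3,-30,0,0,-0.9,0],[-15,-3,-30,0.6,-5.5,0,0],[-15,-3,-30,0.6,-5.5,0,0],[-15,-3,-30,0.6,-5.5,0,0],[-15,-2,-30,0.6,-5.5,0,0],[0,0,-29,0,0,0,0],[0,0,0,0,0,0,0]]}}

```text
time: 3.58
ee_pos: [0.3935, -0.0141, 0.1557]
tcp_rot: [179.9, -22.1, 6.4]
wrist_force: [-0.6, -0.6, 0.9]
opening: 0.0855
```

Run:
```python
from h import *
T=camT("wrist"); im=camera("wrist"); np.save("T2.npy",T)
o=get_obs(); print(o["ee_pos"],o["tcp_rot"],o["q"],o["wrist_force"],o["time"])
cv2.imwrite("pics/w2.png",im[:,:,::-1])
from scipy.spatial.transform import Rotation as R
print(R.from_euler('xyz',o["tcp_rot"],degrees=True).as_matrix().round(3))
print(proj("wrist",[[0.4171,-.008,.085],[.4437,-.0055,.085],[.4955,.0556,.112]],T))
```

```text
[ 0.39442587 -0.01409643  0.1572632 ] [179.92462009 -22.16213487   6.41022122] [ -4.8681114  -40.87938241 -38.03261599  71.05851491   4.15680772
 169.53680158] [0.0380387  0.76461531 1.54537055] 3.625
[[ 0.92   0.111  0.375]
 [ 0.103 -0.994  0.041]
 [ 0.377  0.001 -0.926]]
[[316.38578858 274.71185865]
 [317.28175986 229.77282899]
 [213.27405034 114.59259253]]
```

View pics/w2.png

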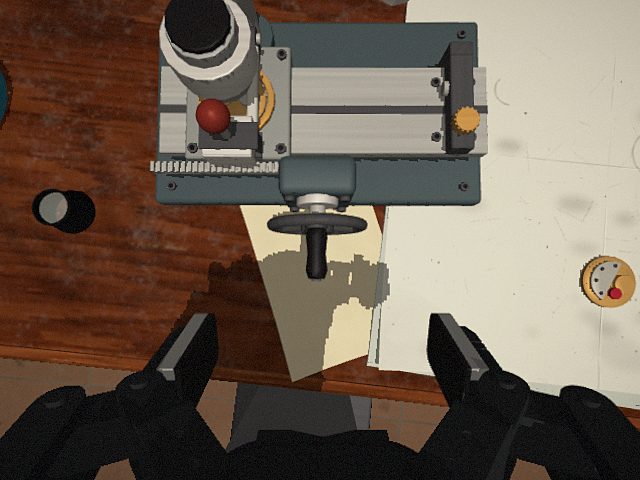

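Request:
{"api": "apply_moves", "payload": {"rows": [[8,2,-18,0,0,0,0],[8,2,-19,0,0,0,0.2],[8,1.5,-19,0,0,0,0.4],[6.5,1,-18,0,0,0,0.5],[0,0,0,0,0,0,0.6],[0,0,0,0,0,0,0.6]], "grip_force": 30}}

```text
time: 4.38
ee_pos: [0.4258, -0.0076, 0.084]
tcp_rot: [179.9, -22.2, 6.4]
wrist_force: [-1.3, 0.6, 0.8]
opening: 0.0343
```

Run:
```python
from h import *
T=camT("wrist"); im=camera("wrist")
o=get_obs(); print(o["ee_pos"],o["tcp_rot"],o["q"],o["wrist_force"],o["opening"],o["time"])
cv2.imwrite("pics/w3.png",im[:,:,::-1])
cv2.imwrite("pics/s3.png",camera("side")[:,:,::-1])
crop("pics/s3.png",(220,190,380,310),4.5,"pics/s3c.png")
```

```text
[ 0.42572938 -0.00766598  0.08392272] [179.91831249 -22.20620483   6.41027181] [ -3.27427486 -36.06206966 -43.75786692  60.37151624   3.56455585
 171.02240558] [-0.07183711 -0.08719655  0.34258763] 0.03402374391882664 4.425
```

View pics/w3.png

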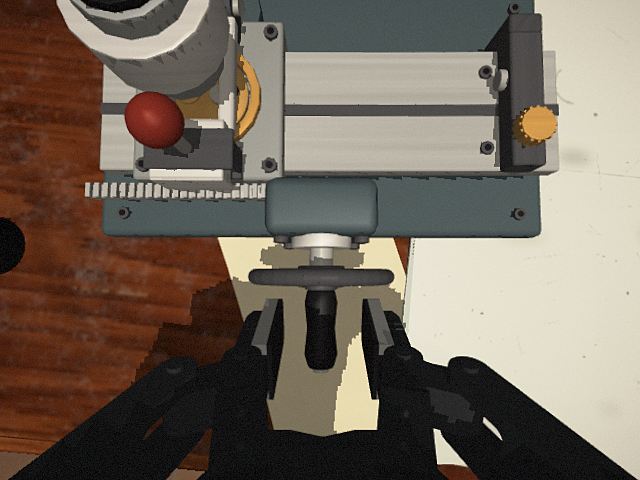

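View pics/s3c.png

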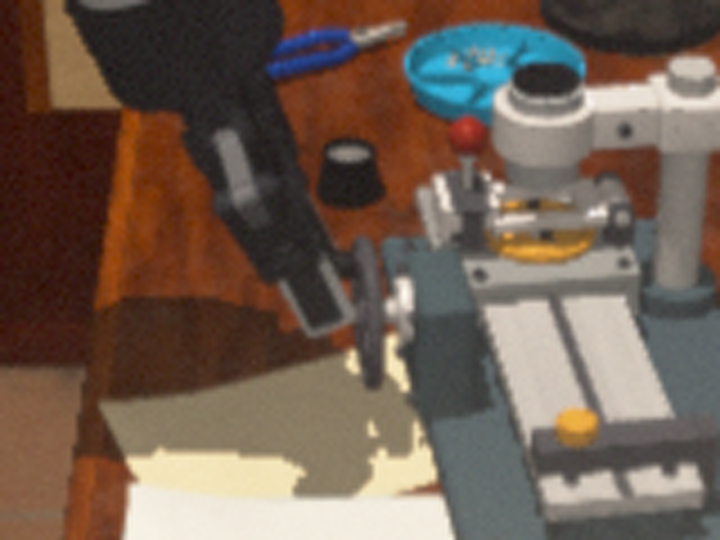

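Request:
{"api": "apply_moves", "payload": {"rows": [[-3,-0.5,0,0,0,0,0.8],[0,0,0,0,0,0,1],[0,0,0,0,0,0,1],[0,0,0,0,0,0,1],[0,0,0,0,0,0,1]], "grip_force": 35}}

```text
time: 5.1
ee_pos: [0.4219, -0.0082, 0.0828]
tcp_rot: [179.9, -22.1, 6.4]
wrist_force: [-6.9, -0.1, 6.9]
opening: 0.0106
```

Run:
```python
from h import *
o=get_obs(); print(o["ee_pos"],o["tcp_rot"],o["wrist_force"],o["torque"],o["opening"],o["time"])
bx=np.array([.9938,.1115]);by=np.array([-.1115,.9938])
# clockwise circle rows from angle 0, 20 deg steps
def pos(a): return np.array([*( -25*np.sin(a)*by), 25*np.cos(a)])
p=pos(0)
for i in range(1,25):
    q=pos(np.radians(15*i)); print(15*i,(q-p).round(1)); p=p+(q-p).round(1)
```

```text
[ 0.42191467 -0.00818462  0.08283418] [179.92641147 -22.14306861   6.39531468] [-6.87646599 -0.12845377  6.87620262] [-0.09268837  1.06328267  0.03634222] 0.010639818071879985 5.1
15 [ 0.7 -6.4 -0.9]
30 [ 0.7 -6.  -2.4]
45 [ 0.6 -5.2 -4. ]
60 [ 0.4 -3.9 -5.2]
75 [ 0.3 -2.5 -6. ]
90 [ 0.1 -0.8 -6.5]
105 [-0.1  0.8 -6.5]
120 [-0.3  2.5 -6. ]
135 [-0.4  3.9 -5.2]
150 [-0.6  5.2 -4. ]
165 [-0.7  6.  -2.4]
180 [-0.7  6.4 -0.9]
195 [-0.7  6.4  0.9]
210 [-0.7  6.   2.4]
225 [-0.6  5.2  4. ]
240 [-0.4  3.9  5.2]
255 [-0.3  2.5  6. ]
270 [-0.1  0.8  6.5]
285 [ 0.1 -0.8  6.5]
300 [ 0.3 -2.5  6. ]
315 [ 0.4 -3.9  5.2]
330 [ 0.6 -5.2  4. ]
345 [ 0.7 -6.   2.4]
360 [ 0.7 -6.4  0.9]
```

Run:
```python
from h import *
im=camera("wrist")
cv2.imwrite("pics/w4.png",im[200:,140:500,::-1].repeat(2,0).repeat(2,1))
im=camera("side")[:,:,::-1]
crop(im,(260,210,360,300),7,"pics/s4c.png")
```

```text
(no output)
```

View pics/w4.png

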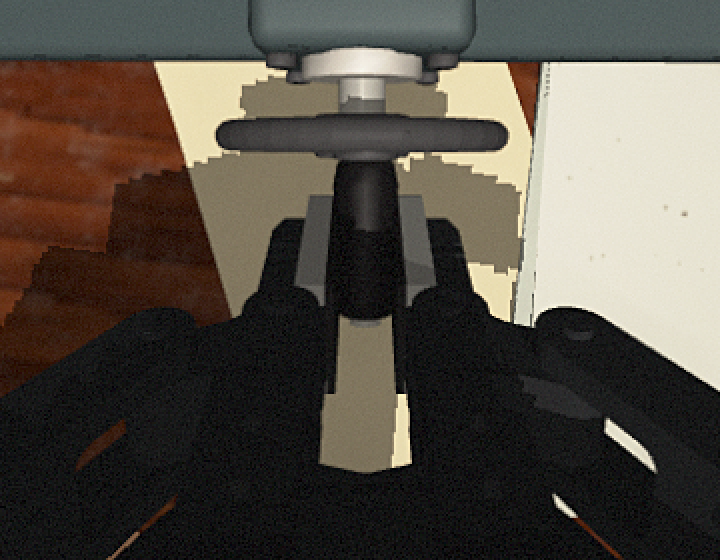

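View pics/s4c.png

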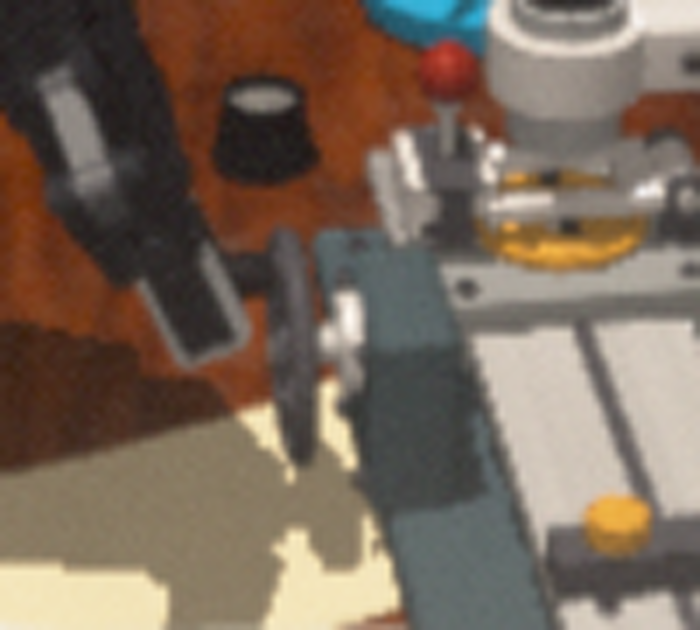

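Request:
{"api": "apply_moves", "payload": {"rows": [[0.7,-6.4,-0.9,0,0,0,1],[0.7,-6.0,-2.4,0,0,0,1],[0.6,-5.2,-4,0,0,0,1],[0.4,-3.9,-5.2,0,0,0,1],[0.3,-2.5,-6,0,0,0,1],[0.1,-0.8,-6.5,0,0,0,1]]}}

```text
time: 5.95
ee_pos: [0.4246, -0.0324, 0.0566]
tcp_rot: [-180.0, -22.1, 6.4]
wrist_force: [-4.9, 7.7, 2.9]
opening: 0.0103
```

Run:
```python
from h import *
o=get_obs(); print(o["ee_pos"],o["tcp_rot"],o["wrist_force"],o["torque"],o["opening"],o["time"],o["q"])
im=camera("wrist")
cv2.imwrite("pics/w5.png",im[:,:,::-1])
```

```text
[ 0.4245792  -0.03241993  0.0565926 ] [-179.95683137  -22.10015593    6.40749473] [-4.92429904  7.70113017  2.94178785] [1.50425648 0.94558857 0.73545565] 0.010347261423045068 5.95 [ -7.70207904 -35.09471297 -46.20541923  57.40407515   5.3043475
 166.88904236]
```

View pics/w5.png

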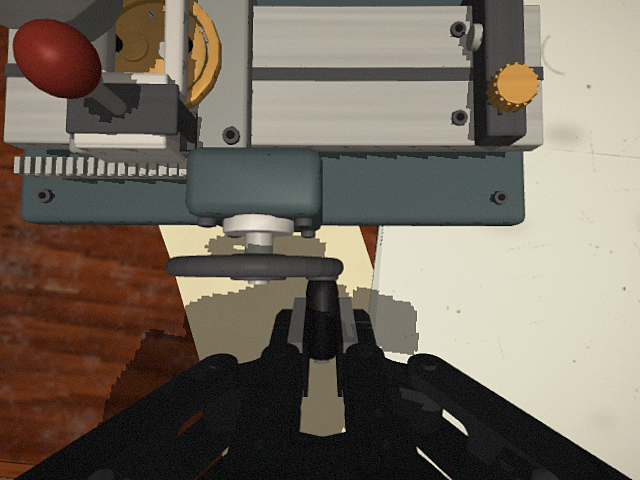

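Request:
{"api": "apply_moves", "payload": {"rows": [[-0.1,1.1,-6.5,0,0,0,1],[-0.3,2.5,-6,0,0,0,1],[-0.4,3.9,-5.2,0,0,0,1],[-0.6,5.2,-4,0,0,0,1],[-0.7,6.0,-2.4,0,0,0,1],[-0.7,6.4,-0.9,0,0,0,1]]}}

```text
time: 6.75
ee_pos: [0.4221, -0.0081, 0.0326]
tcp_rot: [179.9, -22.1, 6.4]
wrist_force: [-10.8, -2.7, 11.9]
opening: 0.0106
```

Request:
{"api": "apply_moves", "payload": {"rows": [[-0.7,6.4,0.9,0,0,0,1],[-0.7,6.0,2.4,0,0,0,1],[-0.6,5.2,4,0,0,0,1],[-0.4,3.9,5.2,0,0,0,1],[-0.3,2.5,6,0,0,0,1],[-0.1,0.8,6.5,0,0,0,1]]}}

```text
time: 7.5
ee_pos: [0.419, 0.0175, 0.0573]
tcp_rot: [180.0, -22.1, 6.4]
wrist_force: [-2.2, 0.3, -2.9]
opening: 0.0106
```

Run:
```python
from h import *
o=get_obs(); print(o["ee_pos"],o["tcp_rot"],o["wrist_force"],o["torque"],o["opening"],o["time"],o["q"])
im=camera("wrist")
cv2.imwrite("pics/w6.png",im[:,:,::-1])
```

```text
[0.41900224 0.01749075 0.05730718] [179.99495795 -22.09331546   6.42858961] [-2.21967359  0.33191449 -2.94741724] [0.0449957  0.78701019 0.03486872] 0.010596906025348742 7.5 [  1.11909574 -36.88427066 -47.11319442  57.76305296   1.9895089
 175.0783938 ]
```

View pics/w6.png

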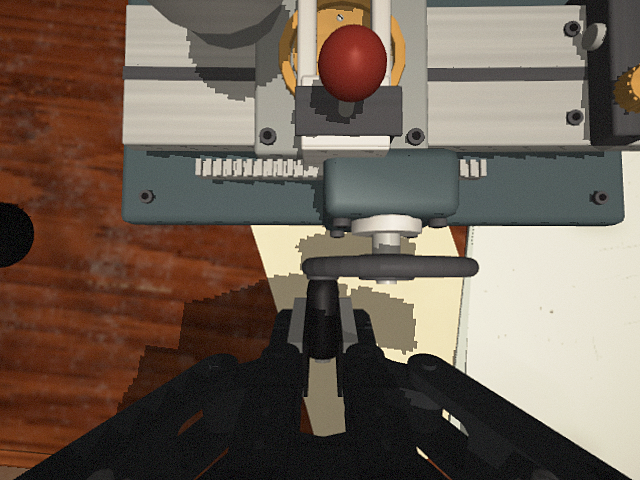

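Request:
{"api": "apply_moves", "payload": {"rows": [[0.1,-0.8,6.5,0,0,0,1],[0.3,-2.5,6,0,0,0,1],[0.4,-3.9,5.2,0,0,0,1],[0.6,-5.2,4,0,0,0,1],[0.7,-6.0,2.4,0,0,0,1],[0.7,-6.4,0.9,0,0,0,1]]}}

```text
time: 8.3
ee_pos: [0.4219, -0.0079, 0.0831]
tcp_rot: [180.0, -22.1, 6.4]
wrist_force: [-5.6, 1.0, -0.8]
opening: 0.0102
```

Request:
{"api": "apply_moves", "payload": {"rows": [[0.7,-6.4,-0.9,0,0,0,1],[0.7,-6.0,-2.4,0,0,0,1],[0.6,-5.2,-4,0,0,0,1],[0.4,-3.9,-5.2,0,0,0,1],[0.3,-2.5,-6,0,0,0,1],[0.1,-0.8,-6.5,0,0,0,1]]}}

```text
time: 9.05
ee_pos: [0.4246, -0.0324, 0.0574]
tcp_rot: [-180.0, -22.1, 6.4]
wrist_force: [-6.8, 6.5, 2.9]
opening: 0.0106
```

Run:
```python
from h import *
T=camT("wrist");np.save("T7.npy",T)
o=get_obs(); print(o["ee_pos"],o["tcp_rot"],o["wrist_force"],o["torque"],o["opening"],o["time"],o["q"])
im=camera("wrist")
cv2.imwrite("pics/w7.png",im[:,:,::-1])
```

```text
[ 0.42463535 -0.0324168   0.05743445] [-179.99535478  -22.1113479     6.40103625] [-6.82883764  6.51334105  2.86774235] [1.17825719 1.36180207 0.61117736] 0.010593473222820744 9.05 [ -7.66976905 -35.12977423 -46.1351449   57.48636653   5.25515389
 166.92707683]
```

View pics/w7.png

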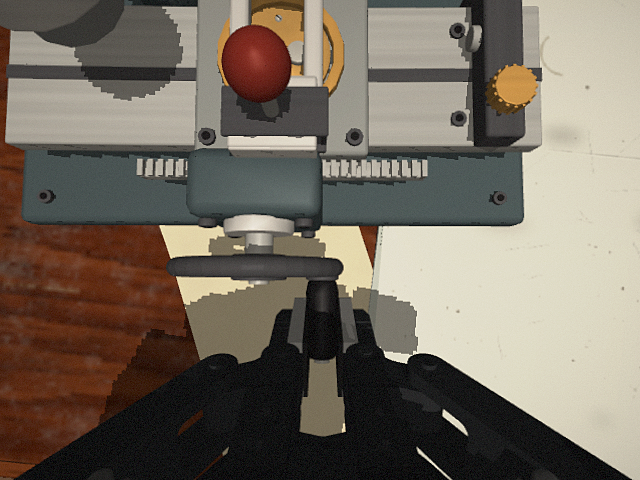

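Request:
{"api": "apply_moves", "payload": {"rows": [[-0.1,0.8,-6.5,0,0,0,1],[-0.3,2.5,-6,0,0,0,1],[-0.4,3.9,-5.2,0,0,0,1],[-0.6,5.2,-4,0,0,0,1],[-0.7,6.0,-2.4,0,0,0,1],[-0.7,6.4,-0.9,0,0,0,1],[-0.7,6.4,0.9,0,0,0,1],[-0.7,6.0,2.4,0,0,0,1],[-0.6,5.2,4,0,0,0,1],[-0.4,3.9,5.2,0,0,0,1],[-0.3,2.5,6,0,0,0,1],[-0.1,0.8,6.5,0,0,0,1]]}}

```text
time: 10.6
ee_pos: [0.4191, 0.0175, 0.0575]
tcp_rot: [180.0, -22.1, 6.4]
wrist_force: [-3.8, 0.7, -2.4]
opening: 0.0106
```

Request:
{"api": "apply_moves", "payload": {"rows": [[0.1,-0.8,6.5,0,0,0,1],[0.3,-2.5,6,0,0,0,1],[0.4,-3.9,5.2,0,0,0,1],[0.6,-5.2,4,0,0,0,1]]}}

```text
time: 11.1
ee_pos: [0.4205, 0.005, 0.0798]
tcp_rot: [-180.0, -22.1, 6.4]
wrist_force: [-6.7, 2.8, -1.3]
opening: 0.0108
```

Run:
```python
from h import *
o=get_obs(); print(o["ee_pos"],o["tcp_rot"],o["wrist_force"],o["torque"],o["opening"],o["time"],o["q"])
im=camera("wrist")
cv2.imwrite("pics/w8.png",im[:,:,::-1])
```

```text
[0.42052619 0.00496545 0.07976857] [-179.99166332  -22.13431285    6.43113934] [-6.67636757  2.80321451 -1.30577464] [0.27252896 1.65599905 0.16914618] 0.010788657627042222 11.1 [ -1.1421551  -36.97271661 -44.67715099  60.33692014   2.85460191
 172.97899457]
```

View pics/w8.png

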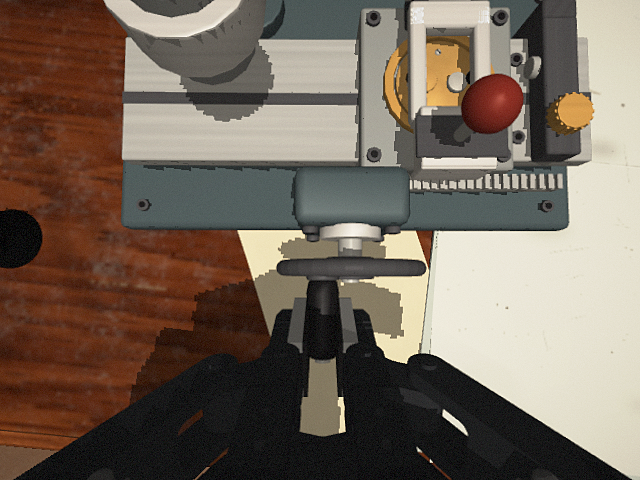

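Request:
{"api": "apply_moves", "payload": {"rows": [[0.7,-6.0,2.4,0,0,0,1],[0.7,-6.4,0.9,0,0,0,1]]}}

```text
time: 11.4
ee_pos: [0.4219, -0.0078, 0.0831]
tcp_rot: [180.0, -22.1, 6.4]
wrist_force: [-6.8, 2.0, -1.9]
opening: 0.0103
```

Request:
{"api": "apply_moves", "payload": {"rows": [[0.7,-6.4,-0.9,0,0,0,1],[0,0,0,0,0,0,1]]}}

```text
time: 11.65
ee_pos: [0.4227, -0.0148, 0.0819]
tcp_rot: [179.9, -22.1, 6.4]
wrist_force: [-6.7, -1.1, -0.4]
opening: 0.0104
```

Run:
```python
from h import *
o=get_obs(); print(o["ee_pos"],o["tcp_rot"],o["wrist_force"],o["torque"],o["opening"],o["time"],o["q"])
im=camera("wrist")
crop(im[:,:,::-1],(320,0,640,240),2.5,"pics/w9.png")
```

```text
[ 0.42266702 -0.01475488  0.08188187] [179.91345144 -22.12039168   6.35943043] [-6.7437589  -1.09531567 -0.38422598] [-0.34783457  1.56294383 -0.0125965 ] 0.010419092488142965 11.65 [ -4.52877635 -36.37177348 -44.11171621  60.48517342   3.99360264
 169.89714948]
```

View pics/w9.png

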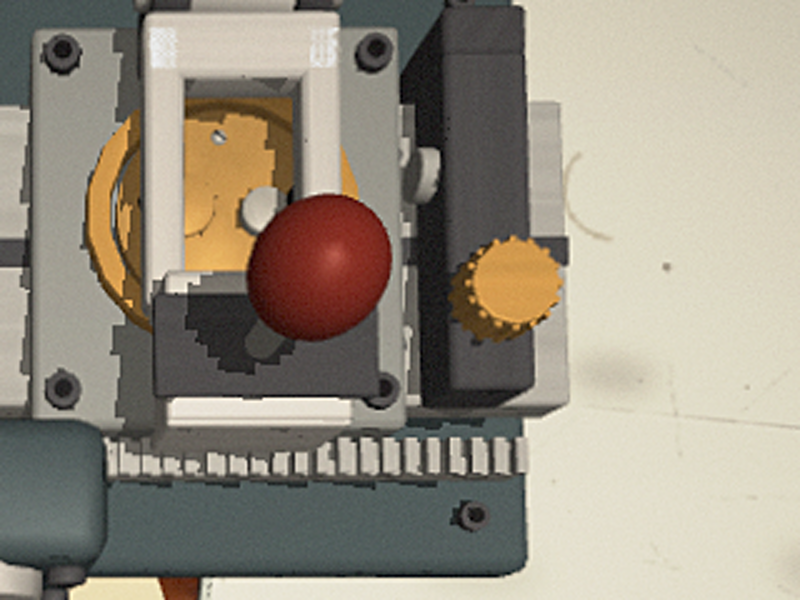

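Request:
{"api": "apply_moves", "payload": {"rows": [[0.35,-3.1,-1.05,0,0,0,1],[0,0,0,0,0,0,1]]}}

```text
time: 11.95
ee_pos: [0.423, -0.0176, 0.0808]
tcp_rot: [179.9, -22.1, 6.4]
wrist_force: [-6.4, -0.2, 0.2]
opening: 0.0106
```

Request:
{"api": "apply_moves", "payload": {"rows": [[0.33,-2.9,-1.4,0,0,0,1],[0,0,0,0,0,0,1]]}}

```text
time: 12.2
ee_pos: [0.4233, -0.0204, 0.0793]
tcp_rot: [179.9, -22.1, 6.4]
wrist_force: [-5.9, 0.6, -0.0]
opening: 0.0105
```

Run:
```python
from h import *
o=get_obs(); print(o["ee_pos"],o["tcp_rot"],o["wrist_force"],o["torque"],o["opening"],o["time"])
im=camera("wrist")
crop(im[:,:,::-1],(320,0,640,240),2.5,"pics/w10.png")
```

```text
[ 0.42330218 -0.02040024  0.07933164] [179.9346749  -22.11589908   6.38818815] [-5.87030539  0.56126275 -0.04629192] [-0.0094623   1.48991803  0.0683876 ] 0.010531646958444838 12.2
```

View pics/w10.png

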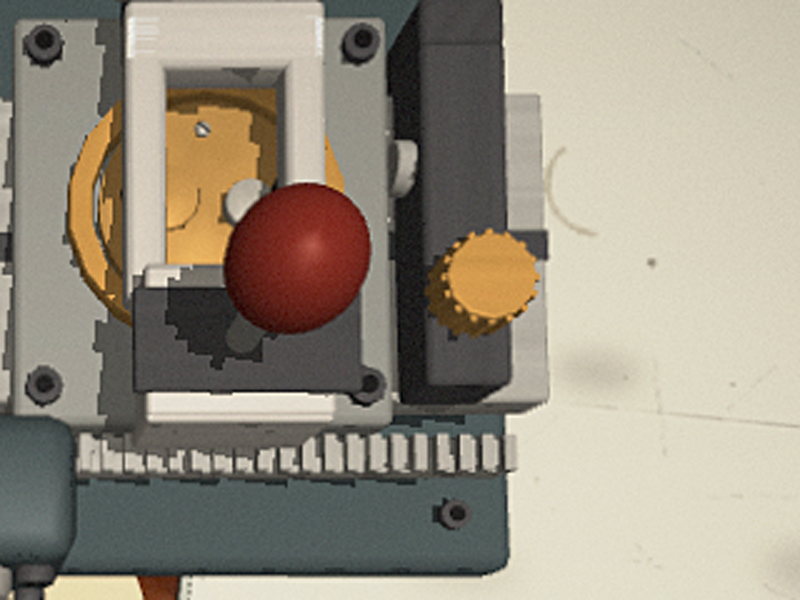

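Request:
{"api": "apply_moves", "payload": {"rows": [[0.3,-2.7,-1.8,0,0,0,1],[0,0,0,0,0,0,1]]}}

```text
time: 12.5
ee_pos: [0.4236, -0.0231, 0.0774]
tcp_rot: [179.9, -22.1, 6.4]
wrist_force: [-5.5, 0.6, -0.9]
opening: 0.0104
```

Request:
{"api": "apply_moves", "payload": {"rows": [[0.28,-2.4,-2.15,0,0,0,1],[0,0,0,0,0,0,1]]}}

```text
time: 12.75
ee_pos: [0.4239, -0.0247, 0.076]
tcp_rot: [-180.0, -22.2, 6.4]
wrist_force: [-12.1, 5.9, 6.3]
opening: 0.0104
```

Run:
```python
from h import *
o=get_obs(); print(o["ee_pos"],o["tcp_rot"],o["wrist_force"],o["torque"],o["opening"],o["time"])
im=camera("wrist")
crop(im[:,:,::-1],(320,0,640,240),2.5,"pics/w11.png")
```

```text
[ 0.42388235 -0.02471998  0.07601573] [-179.95303207  -22.15216431    6.42036444] [-12.05772023   5.86076711   6.26993609] [1.1339881  2.08332437 0.58680118] 0.010443408893316889 12.75
```

View pics/w11.png

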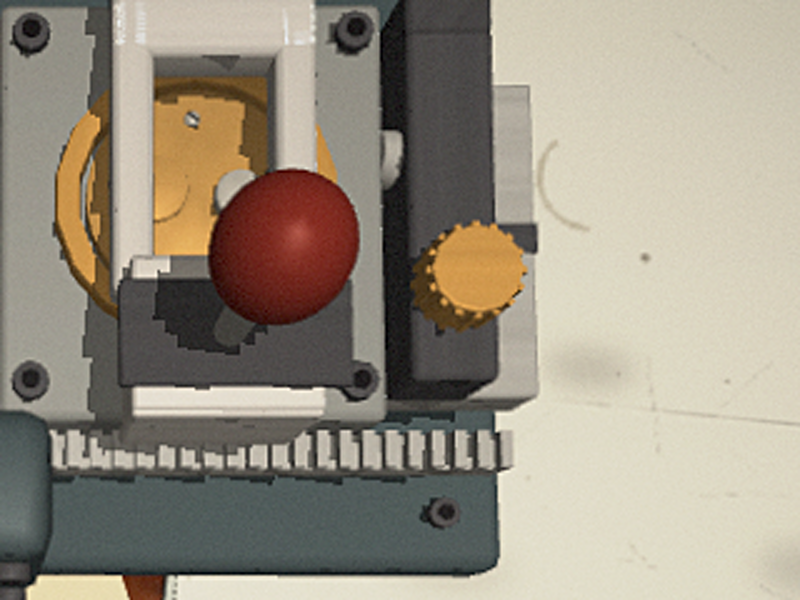

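Request:
{"api": "apply_moves", "payload": {"rows": [[0,0,0,0,0,0,0.6],[0,0,0,0,0,0,0.5],[0,0,0,0,0,0,0.5],[0,0,0,0,0,0,0.5],[-3,0,9,0,0,0,0.5],[-8,-1,20,0,0,0,0.5],[-9,-1,22,0,0,0,0.5],[-9,-1,22,0,0,0,0.4],[-8,-1,30,0,0,0,0.4]]}}

```text
time: 13.92
ee_pos: [0.3863, -0.0293, 0.179]
tcp_rot: [179.9, -22.1, 6.4]
wrist_force: [0.6, 0.1, -0.3]
opening: 0.0514
```

Request:
{"api": "apply_moves", "payload": {"rows": [[0,0,30,-0.6,5.5,0,0.4],[0,0,30,-0.6,5.5,0,0.4],[0,0,20,-0.6,5.5,0,0.4],[10,0,10,-0.6,5.6,0,0.4],[0,0,0,0,0,0,0.4]]}}

```text
time: 14.55
ee_pos: [0.3984, -0.0292, 0.2676]
tcp_rot: [-180.0, 0.3, 6.4]
wrist_force: [0.2, 0.4, -0.7]
opening: 0.0514
```

Run:
```python
from h import *
T=camT("wrist"); np.save("T12.npy",T)
o=get_obs(); print(o["ee_pos"],o["tcp_rot"],o["wrist_force"],o["opening"],o["time"],o["q"])
im=camera("wrist"); cv2.imwrite("pics/w12.png",im[:,:,::-1])
cv2.imwrite("pics/s12.png",camera("side")[:,:,::-1])
crop("pics/s12.png",(250,190,410,310),5,"pics/s12c.png")
```

```text
[ 0.39844453 -0.02921486  0.26764762] [-179.96358739    0.25405354    6.41814724] [ 0.15270938  0.35326938 -0.67972474] 0.05138838104617861 14.55 [-4.18619918e+00 -1.46379063e+01 -6.01465476e+00  9.88796670e+01
 -1.09615400e-02  1.69395759e+02]
```

View pics/w12.png

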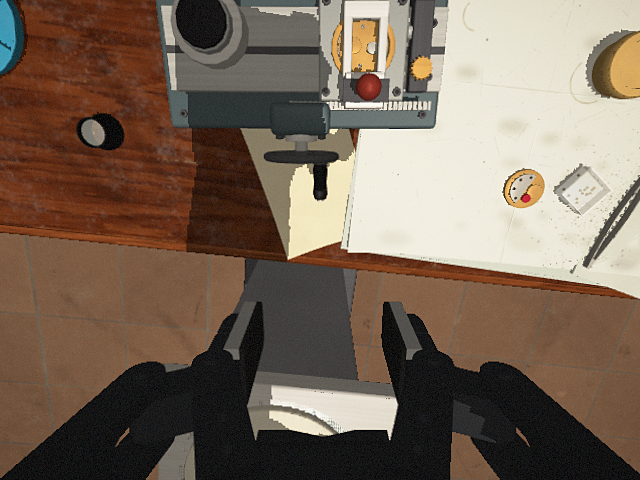

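View pics/s12c.png

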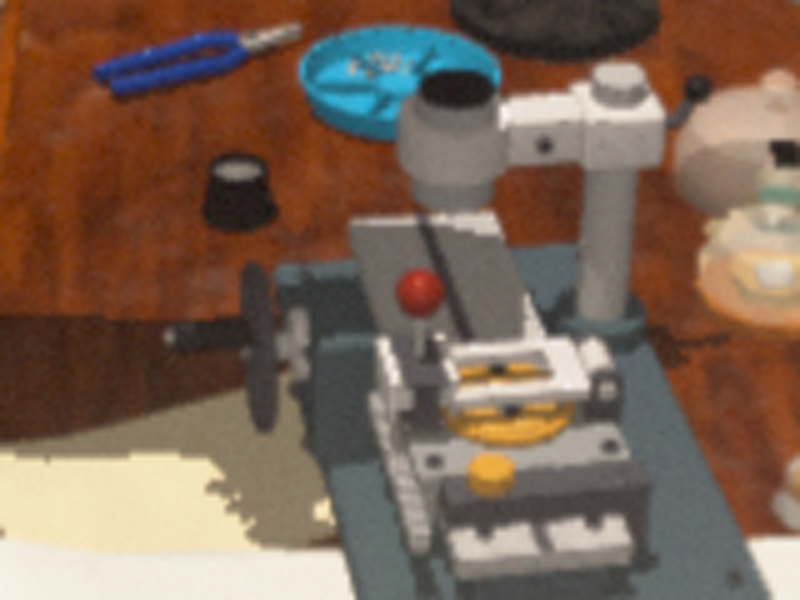

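Run:
```python
from h import *
T=np.load("T12.npy")
im=cv2.imread("pics/w12.png").astype(int); m=((im[:,:,2]>80)&(im[:,:,1]<50)&(im[:,:,0]<60)).astype(np.uint8)
m[:, :340]=0;m[:,400:]=0;m[110:]=0
y,x=np.nonzero(m); print(x.mean(),y.mean(),len(x),x.min(),x.max(),y.min(),y.max())
uv=(( x.min()+x.max())/2,(y.min()+y.max())/2)
ims=cv2.imread("pics/s12.png").astype(int); ms=(ims[:,:,2]>80)&(ims[:,:,1]<55)&(ims[:,:,0]<60); ms[:240]=0;ms[258:]=0;ms[:,:325]=0;ms[:,343:]=0
ys,xs=np.nonzero(ms);print(xs.min(),xs.max(),ys.min(),ys.max()); us=((xs.min()+xs.max())/2,(ys.min()+ys.max())/2)
print(uv,us,atz("wrist",uv,.112,T),tri([("wrist",uv,T),("side",us,None)]))
print(proj("wrist",[[.5074,-.0505,.112]],T),proj("side",[[.5074,-.0505,.112]]))
```

```text
368.6771653543307 86.5485564304462 381 357 380 74 99
330 338 245 252
(np.float64(368.5), np.float64(86.5)) (np.float64(334.0), np.float64(248.5)) [ 0.50691726 -0.04967185  0.112     ] [ 0.50723431 -0.04953834  0.11346148]
[[369.76979164  85.89606917]] [[333.8512685  249.49280255]]
```

Request:
{"api": "apply_moves", "payload": {"rows": [[22,-4,-10,0,0,0,0.4],[22,-4,-10,0,0,0,0.4],[22,-4,-20,0,0,0,0.4],[22,-4,-20,0,0,0,0.4],[20.6,-4.6,-22,0,0,0,0.4],[0,0,-20,0,0,0,0.4],[0,0,-20,0,0,0,0.4],[0,0,-20,0,0,0,0.4],[0,0,-14.6,0,0,0,0.4],[0,0,0,0,0,0,0.5],[0,0,0,0,0,0,0.6]]}}

```text
time: 16.02
ee_pos: [0.5058, -0.05, 0.1124]
tcp_rot: [180.0, 0.0, 6.4]
wrist_force: [0.0, -0.2, -0.6]
opening: 0.034
```

Run:
```python
from h import *
o=get_obs(); print(o["ee_pos"],o["tcp_rot"],o["wrist_force"],o["opening"],o["time"],o["q"])
im=camera("wrist"); cv2.imwrite("pics/w13.png",im[:,:,::-1])
crop(camera("side")[:,:,::-1],(260,190,420,310),5,"pics/s13c.png")
```

```text
[ 0.50580698 -0.04997491  0.1123952 ] [1.79996921e+02 1.31009989e-02 6.38027748e+00] [ 0.04280876 -0.17356322 -0.56014188] 0.03401326151266736 16.025 [-5.63961659e+00 -1.19306651e+00 -1.12791100e+01  7.99261291e+01
 -5.73978431e-03  1.67980106e+02]
```

View pics/w13.png

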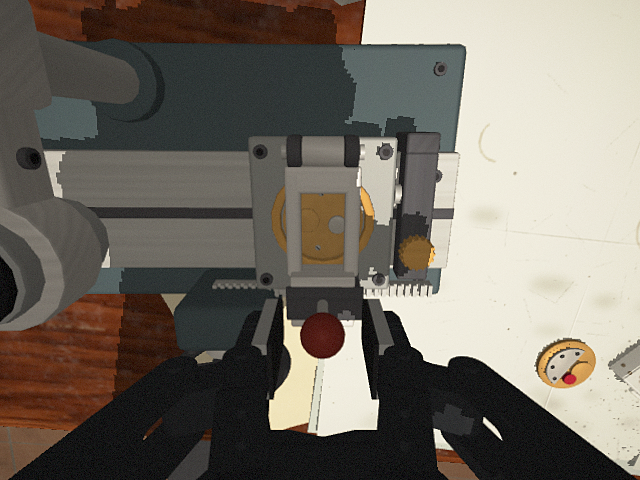

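View pics/s13c.png

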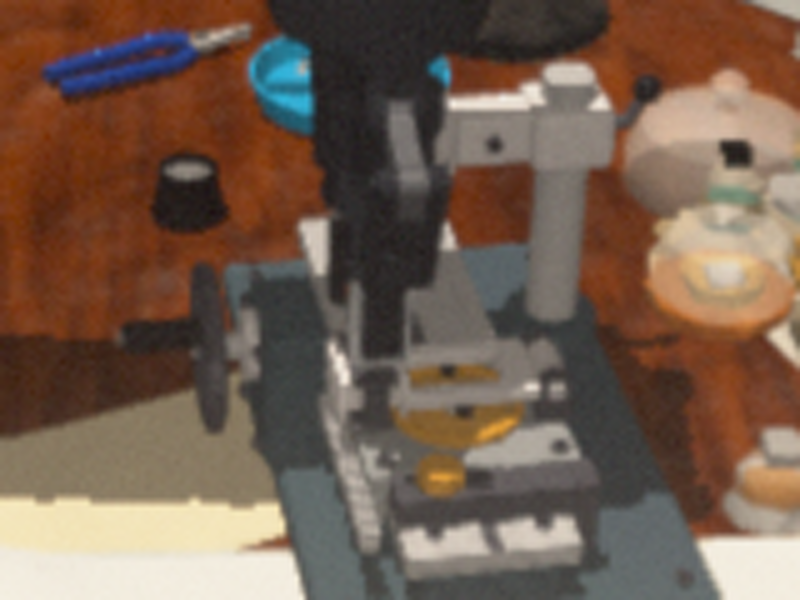

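Request:
{"api": "apply_moves", "payload": {"rows": [[1.3,0,-1.4,0,0,0,0.7],[0,0,0,0,0,0,1],[0,0,0,0,0,0,1],[0,0,0,0,0,0,1],[0,0,0,0,0,0,1]], "grip_force": 35}}

```text
time: 16.75
ee_pos: [0.5071, -0.0499, 0.1102]
tcp_rot: [-180.0, 0.1, 6.4]
wrist_force: [1.9, 1.4, 1.8]
opening: 0.0156
```

Run:
```python
from h import *
o=get_obs(); print(o["ee_pos"],o["tcp_rot"],o["wrist_force"],o["opening"],o["time"],o["q"])
im=camera("wrist"); cv2.imwrite("pics/w14.png",im[:,:,::-1])
```

```text
[ 0.50714388 -0.04986836  0.11016928] [-1.79986311e+02  6.80722614e-02  6.38927617e+00] [1.88958843 1.38255826 1.82685116] 0.015564829370625855 16.75 [-5.61553716e+00 -9.23100263e-01 -1.12599209e+01  7.97326101e+01
 -7.69183333e-04  1.67995195e+02]
```

View pics/w14.png

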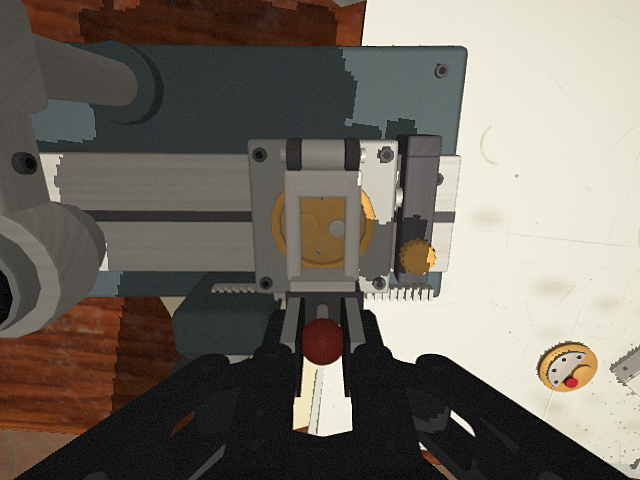

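Request:
{"api": "apply_moves", "payload": {"rows": [[0.3,-2.6,0,0,0,0,1],[0.3,-2.6,0,0,0,0,1],[0.3,-2.6,0,0,0,0,1],[0,0,0,0,0,0,1]]}}

```text
time: 17.3
ee_pos: [0.5079, -0.0576, 0.1101]
tcp_rot: [-179.9, 0.1, 6.4]
wrist_force: [0.9, 5.5, 3.4]
opening: 0.0155
```

Run:
```python
from h import *
o=get_obs(); print(o["ee_pos"],o["tcp_rot"],o["wrist_force"],o["torque"],o["opening"],o["time"])
im=camera("wrist"); crop(im[:,:,::-1],(200,120,460,400),2.1,"pics/w15.png")
```

```text
[ 0.50793697 -0.05757521  0.11008492] [-1.79932495e+02  7.94775186e-02  6.38861328e+00] [0.93266761 5.5345864  3.41960949] [ 1.24981704 -0.27410669  0.01963736] 0.01552645522868544 17.3
```

View pics/w15.png

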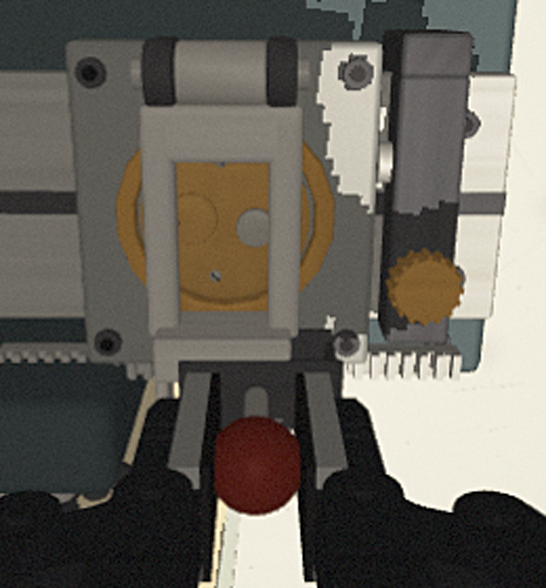

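Run:
```python
import numpy as np
bx=np.array([.9938,.1112])
f=lambda t:np.array([*(-77.9*np.cos(np.radians(29.2+t))*bx),77.9*np.sin(np.radians(29.2+t))])
p=f(0)
for t in range(3,49,3):
    d=(f(t)-p).round(1);p=p+d;print(t,d.tolist())
```

```text
3 [2.1, 0.2, 3.5]
6 [2.2, 0.3, 3.4]
9 [2.4, 0.3, 3.3]
12 [2.6, 0.2, 3.1]
15 [2.8, 0.4, 3.0]
18 [2.9, 0.3, 2.9]
21 [3.0, 0.3, 2.6]
24 [3.2, 0.4, 2.6]
27 [3.3, 0.3, 2.3]
30 [3.4, 0.4, 2.2]
33 [3.6, 0.4, 2.0]
36 [3.6, 0.4, 1.8]
39 [3.7, 0.4, 1.6]
42 [3.8, 0.5, 1.4]
45 [3.9, 0.4, 1.3]
48 [3.9, 0.4, 1.0]
```

First 9°, then check.

Request:
{"api": "apply_moves", "payload": {"rows": [[2.1,0.2,3.5,0,0,0,1],[2.2,0.3,3.4,0,0,0,1],[2.4,0.3,3.3,0,0,0,1]]}}

```text
time: 17.73
ee_pos: [0.5137, -0.0566, 0.1192]
tcp_rot: [-179.9, 0.2, 6.4]
wrist_force: [0.5, 5.2, -3.2]
opening: 0.0157
```

Run:
```python
from h import *
o=get_obs(); print(o["ee_pos"],o["tcp_rot"],o["wrist_force"],o["torque"],o["opening"],o["time"])
im=camera("wrist"); crop(im[:,:,::-1],(200,120,460,400),2.1,"pics/w16.png")
crop(camera("side")[:,:,::-1],(260,190,420,310),5,"pics/s16c.png")
```

```text
[ 0.51369844 -0.05657712  0.1192213 ] [-179.90549024    0.24395013    6.40038817] [ 0.47071475  5.16665628 -3.1528647 ] [1.07733481 0.14957577 0.00379955] 0.015685055201715356 17.725
```

View pics/w16.png

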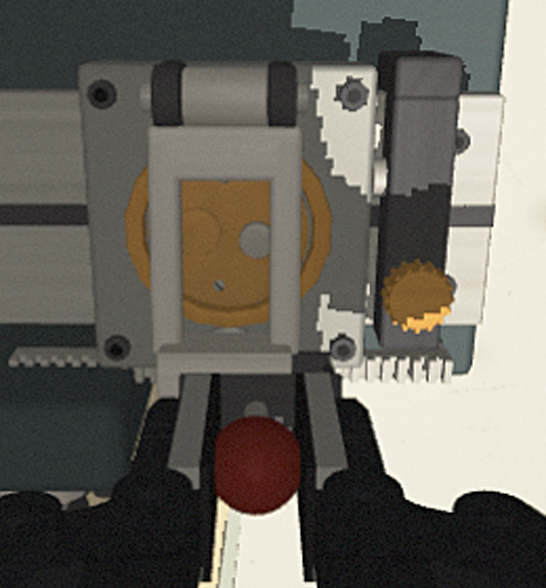

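View pics/s16c.png

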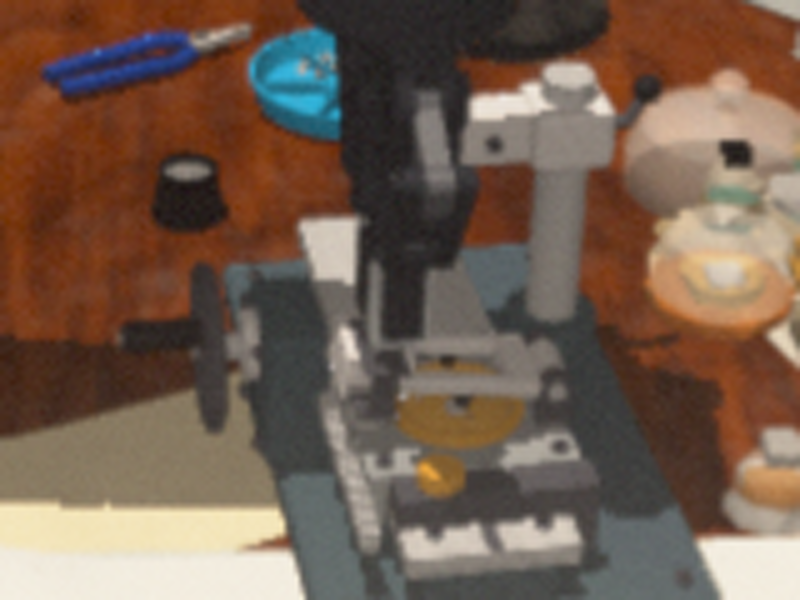

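Request:
{"api": "apply_moves", "payload": {"rows": [[2.6,0.2,3.1,0,0,0,1],[2.8,0.4,3.0,0,0,0,1],[2.9,0.3,2.9,0,0,0,1],[3.0,0.3,2.6,0,0,0,1],[3.2,0.4,2.6,0,0,0,1]]}}

```text
time: 18.45
ee_pos: [0.528, -0.055, 0.1335]
tcp_rot: [-179.9, 0.3, 6.4]
wrist_force: [-2.8, 6.3, -0.4]
opening: 0.0158
```

Request:
{"api": "apply_moves", "payload": {"rows": [[3.3,0.3,2.3,0,0,0,1],[3.4,0.4,2.2,0,0,0,1],[3.6,0.4,2.0,0,0,0,1]]}}

```text
time: 18.82
ee_pos: [0.5383, -0.054, 0.1403]
tcp_rot: [-179.9, 0.3, 6.4]
wrist_force: [-5.1, 4.7, 5.8]
opening: 0.0157
```

Request:
{"api": "apply_moves", "payload": {"rows": [[3.6,0.4,1.8,0,0,0,1],[3.7,0.4,1.6,0,0,0,1],[3.8,0.5,1.4,0,0,0,1],[3.9,0.4,1.3,0,0,0,1],[0,0,0,0,0,0,1]]}}

```text
time: 19.45
ee_pos: [0.5537, -0.0524, 0.1473]
tcp_rot: [-180.0, 0.2, 6.4]
wrist_force: [-4.0, 4.2, 7.1]
opening: 0.0156
```

Run:
```python
from h import *
T=camT("wrist")
o=get_obs(); print(o["ee_pos"],o["tcp_rot"],o["wrist_force"],o["torque"],o["opening"],o["time"])
im=camera("wrist"); cv2.imwrite("pics/w17.png",im[:,:,::-1])
s=camera("side"); cv2.imwrite("pics/s17.png",s[:,:,::-1]); crop(s[:,:,::-1],(260,190,420,310),5,"pics/s17c.png")
t=camera("top"); cv2.imwrite("pics/t17.png",t[:,:,::-1])
```

```text
[ 0.55373033 -0.05236148  0.1473499 ] [-1.79953550e+02  1.74685620e-01  6.40443794e+00] [-4.04260701  4.22644059  7.05877352] [0.87799492 1.00882354 0.08875917] 0.01560423328827032 19.45
```

View pics/w17.png

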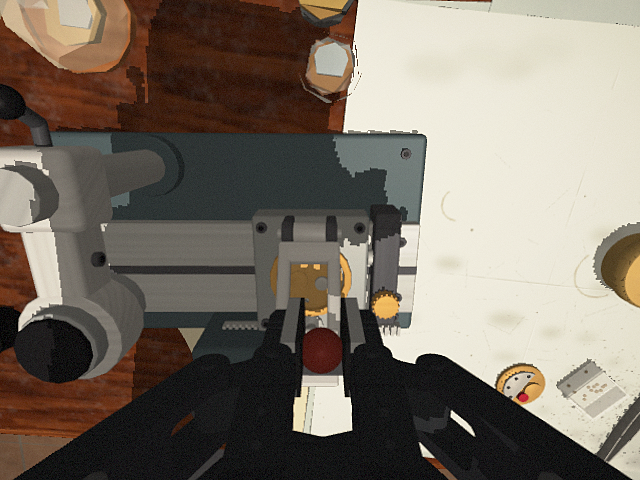

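View pics/s17c.png

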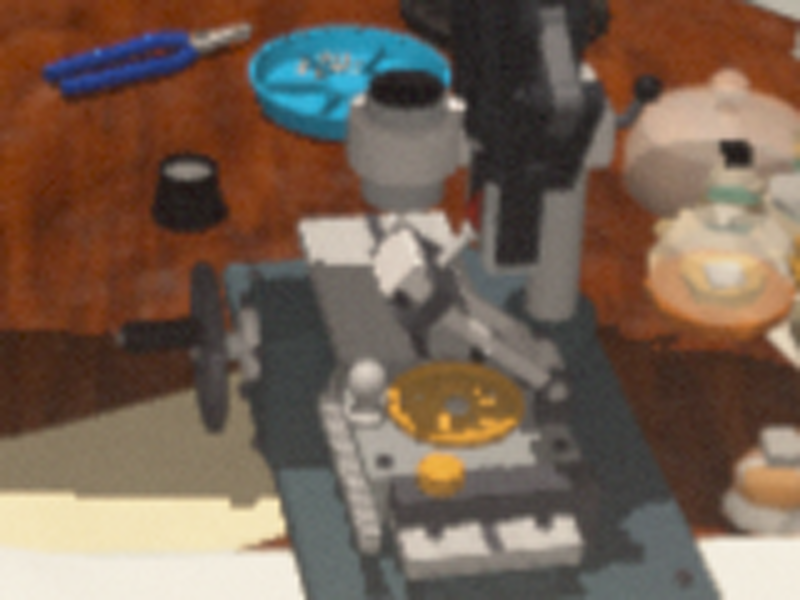

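View pics/t17.png

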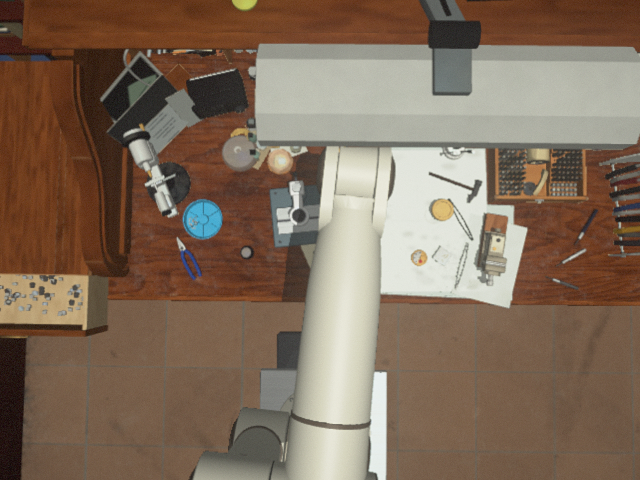

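Run:
```python
from h import *
T=camT("wrist")
im=cv2.imread("pics/w17.png").astype(int); m=(im[:,:,2]>50)&(im[:,:,1]<.5*im[:,:,2])&(im[:,:,0]<.5*im[:,:,2]); m[:315]=0;m[385:]=0;m[:,295:345+10]&=True;m[:,:295]=0;m[:,352:]=0
y,x=np.nonzero(m);print(x.min(),x.max(),y.min(),y.max())
uv=((x.min()+x.max())/2,(y.min()+y.max())/2); print(uv)
bx=np.array([.9938,.1112,0])
H=np.array([.5072,-.0498,.112])+.068*bx-np.array([0,0,.038])
for th in range(36,52,2):
    a=np.radians(29.2+th); P=H-bx*.0779*np.cos(a)+np.array([0,0,.0779*np.sin(a)])+.007*np.array([.111,-.994,0])
    print(th,P.round(4),proj("wrist",P,T).round(1),proj("side",P).round(1))
```

```text
303 341 329 373
(np.float64(322.0), np.float64(351.0))
36 [ 0.5431 -0.0528  0.1447] [[320.5 358.7]] [[354.7 234.2]]
38 [ 0.5456 -0.0526  0.1458] [[320.4 355.1]] [[356.1 233.6]]
40 [ 0.5481 -0.0523  0.1468] [[320.4 351.1]] [[357.5 233. ]]
42 [ 0.5506 -0.052   0.1477] [[320.4 346.9]] [[358.9 232.5]]
44 [ 0.5532 -0.0517  0.1486] [[320.4 342.4]] [[360.4 231.9]]
46 [ 0.5558 -0.0514  0.1493] [[320.4 337.6]] [[361.8 231.5]]
48 [ 0.5584 -0.0511  0.15  ] [[320.4 332.4]] [[363.3 231.1]]
50 [ 0.561  -0.0508  0.1505] [[320.4 327.1]] [[364.8 230.7]]
```

Request:
{"api": "apply_moves", "payload": {"rows": [[0,0,1,0,0,0,1],[2.1,0.2,0.9,0,0,0,1],[2.1,0.2,0.8,0,0,0,1],[2.1,0.3,0.7,0,0,0,1],[0,0,0,0,0,0,1],[0,0,0,0,0,0,1]]}}

```text
time: 20.35
ee_pos: [0.5599, -0.0516, 0.15]
tcp_rot: [-179.9, 0.2, 6.4]
wrist_force: [-2.2, 5.8, 2.3]
opening: 0.0156
```

```bash
cat > ang.py <<'E'
from h import *
import sys
n=sys.argv[1]
o=get_obs();T=camT("wrist"); print(o["ee_pos"],o["tcp_rot"],o["wrist_force"],o["torque"],o["opening"],o["time"])
im=camera("wrist")[:,:,::-1]; cv2.imwrite(f"pics/w{n}.png",im)
im=im.astype(int)
m=(im[:,:,2]>50)&(im[:,:,1]<.5*im[:,:,2])&(im[:,:,0]<.5*im[:,:,2]); m[:305]=0;m[395:]=0;m[:,:295]=0;m[:,352:]=0
y,x=np.nonzero(m);print(x.min(),x.max(),y.min(),y.max()); v=(y.min()+y.max())/2
bx=np.array([.9938,.1112,0])
H=np.array([.5072,-.0498,.112])+.068*bx-np.array([0,0,.038])
th=np.arange(30,56,.5);V=[]
for t in th:
    a=np.radians(29.2+t); P=H-bx*.0779*np.cos(a)+np.array([0,0,.0779*np.sin(a)])+.007*np.array([.111,-.994,0])
    V.append(proj("wrist",P,T)[0,1])
print("angle",th[np.argmin(abs(np.array(V)-v))])
s=camera("side")[:,:,::-1]; cv2.imwrite(f"pics/s{n}.png",s); crop(s,(260,190,420,310),5,f"pics/s{n}c.png")
E
python3 ang.py 18
```

```text
[ 0.5598711  -0.05159875  0.14995164] [-179.93794539    0.21323744    6.41138433] [-2.16644704  5.79418778  2.34781875] [0.89497845 0.45295361 0.14477928] 0.015578307775133048 20.35
303 341 329 374
angle 44.5
```

View pics/s18c.png

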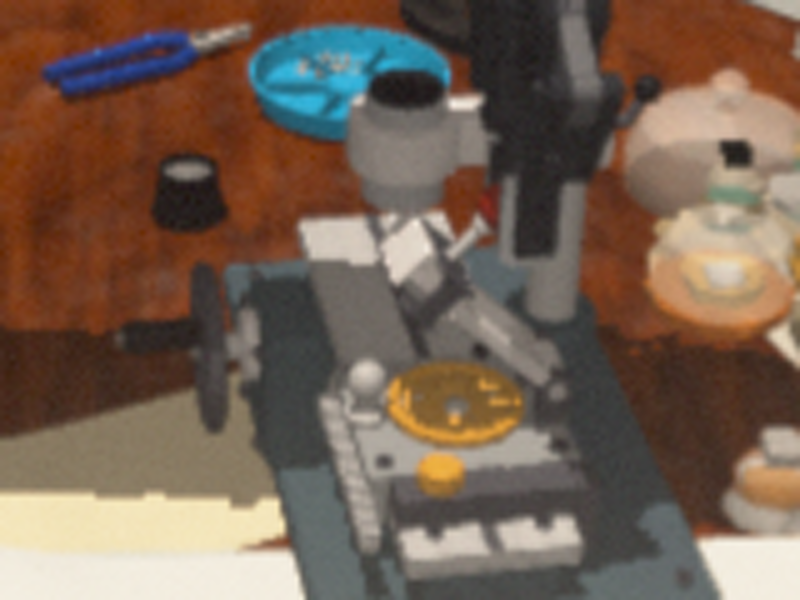

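View pics/w18.png

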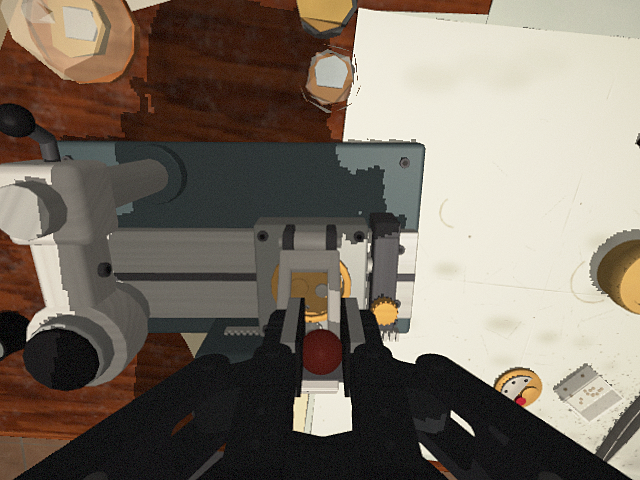

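Request:
{"api": "apply_moves", "payload": {"rows": [[0,0,0,0,0,0,1],[0,0,0,0,0,0,1],[0,0,0,0,0,0,1],[0,0,0,0,0,0,1],[0,0,0,0,0,0,1],[0,0,0,0,0,0,1],[0,0,0,0,0,0,1],[0,0,0,0,0,0,1]]}}

```text
time: 21.45
ee_pos: [0.5599, -0.0516, 0.15]
tcp_rot: [-179.9, 0.2, 6.4]
wrist_force: [-2.4, 5.0, 3.0]
opening: 0.0155
```

```bash
python3 ang.py 19
python3 - <<'E'
from h import *
crop("pics/w19.png",(230,190,450,350),3.6,"pics/w19c.png")
bx=np.array([.9938,.1112,0]);H=np.array([.5072,-.0498,.112])+.068*bx-np.array([0,0,.038])
for t in (35,40,45,50):
    a=np.radians(29.2+t);t_=np.radians(t); P=H-bx*.0779*np.cos(a)+np.array([0,0,.0779*np.sin(a)])
    B=P+.026*(-bx*np.sin(t_)-np.array([0,0,np.cos(t_)]))  # stem base on coupler
    B+=.007*np.array([.111,-.994,0]);P+=.007*np.array([.111,-.994,0])
    print(t,[((p-[260,190])*5).round(0) for p in proj("side",[P,B,H])])
E
```

```text
[ 0.55985918 -0.05158698  0.14995638] [-179.93851355    0.21097438    6.41417114] [-2.44669743  5.02095742  2.97147514] [0.88051917 0.51975392 0.16239701] 0.01548016721874764 21.45
303 341 329 374
angle 44.5
35 [array([470., 223.]), array([426., 277.]), array([544., 369.])]
40 [array([487., 215.]), array([439., 266.]), array([544., 369.])]
45 [array([505., 209.]), array([452., 257.]), array([544., 369.])]
50 [array([524., 203.]), array([467., 248.]), array([544., 369.])]
```

View pics/w19c.png

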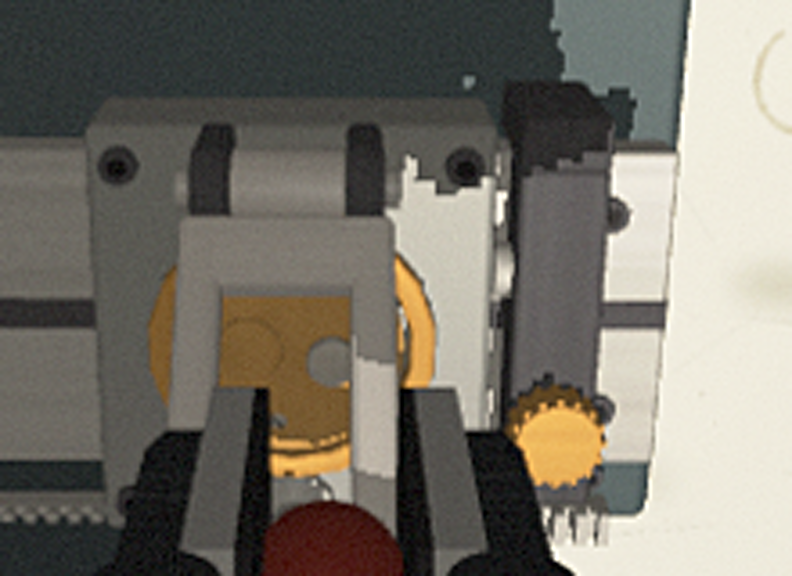

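```bash
python3 -c "
from workcell import *
print(job_done())"
```

```text
the job is handed in; nothing more can be done
None
```

The job is done and handed in at about 21.5 s. The slide is against its stop, and the gripper is holding the clamp arm up by the knob at about 45°. No apply_moves reading or check was anywhere near the force limits.

- **Winding:** I pinched the crank handle with the tool tilted 22° and wound it about 2.12 turns clockwise. At the end the crank resistance rose to about 8.5 N along its path, and the wrist picture showed the slide touching the peg on the stop. I then let go of the handle.
- **Latch and arm:** I pinched the red knob, pulled it about 7.7 mm to the right (about 5.5 N against the spring), and swung the arm up about its hinge.
- **Slip during the lift:** The first 45° of tool travel opened the arm only about 40°, because the knob slipped a few millimetres in the pads. I moved the tool about 7 mm further, and it has not slipped since.
- **Last checks:** After one second of holding still, the wrist picture gave 44.5° and the side picture fits 45°. The tool pose had not changed, and the hand still pulls the knob right with about 5 N, which keeps the slide on its stop. The plate is in its nest, and the loose things round the machine looked undisturbed in the pictures. I did not measure their positions.

The gripper opening reads 15.5 mm on the 18 mm ball, as it read 10.5 mm on the 12 mm handle. I took this as give in the pads, or in the handle's case its tapered shape.

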